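Set out the parts tray and hold the chest lid for fitting a stay

TASK

I am about to fit a stay to the lid of the little screw chest, and need its parts beside it. While the lid is still shut, slide the shallow wooden parts tray across the bench, without lifting or tipping it, until it lies wholly on the thin dark mat and square to it, and let go of it. Then raise the chest's lid by the round pull at its front and hold it still, open at 50 degrees from shut (within 5 degrees): the lid falls shut by itself, so finish while still holding it, and leave all the other tools where they are.

Things in the scene. Friction and masses are not known exactly. Their poses are not given: they have to be found in the camera images.
- tray_center (a point): Parts tray: loose shallow open wooden tray, 140 (its x) x 100 (its y) x 24 mm high, 0.2 to 0.42 kg; walls 8 mm, floor 6 mm thick. A brass lid stay and 3 screws are fixed in its +x end; inside, from the -x wall to 15 mm past the middle, it is bare. Starts at one side of the mat, the chest at the other. The point is its centre, 12 mm above its underside; axes along its sides.
- mat_center (a point): Mat: thin dark rubber mat fixed to the bench, 170 (its x) x 130 (its y) x 1 mm; no step or obstacle to what slides on to it (that stays at bench height). The point is the middle of its upper face; axes along its sides. The tray may lie either end first on it, long side along long side.
- chest_hinge (a point): Screw chest: small light-wood chest, about 165 mm wide (y), 72 mm deep (x), fixed on a 108x190x12 mm plywood board fixed to the bench; shut lid's top 75 mm above the bench. The point is the middle of the lid's hinge line (the rear, +x, upper edge): y along the hinge, x level to the rear, z up. It stays put when the lid moves.
- pull_bar (a point): Lid pull: round dark wooden bar, 16 mm thick, 28 mm long, parallel to the hinge (its y), on a 12 mm wide brass strap, about 30 mm in front of the lid's edge; when shut 100 mm in front of the hinge line, 7 mm above it, 75 mm above the bench. It turns with the lid. Pinched by its flat ends from above, it can turn between the fingers as they follow the arc. The point is the bar's middle.
- screw_chest_lid (a joint): Opening of the chest's lid, rad: 0 shut, growing as it opens upward and to the rear, at most 1.83; 50 degrees is 0.873. It is shut at the start and falls shut when let go at that angle; holding it takes about 1 N at the pull.
- dividers: Loose pair of steel dividers lying on the bench nearer the robot, 77x179x9 mm; a bystander. Origin at the centre of its underside.
- spool_3: Loose short turned wooden spool, 44 mm across, 40 mm high, standing nearer the robot, left of the middle; a bystander. Origin at the centre of its underside.
- screwdriver_small: Loose small screwdriver lying at the right side, 108x186x26 mm; a bystander. Origin at the centre of its underside.
- block_plane: Loose block plane standing at the back, 92x155x59 mm; a bystander. Origin at the centre of its underside.
- spool_1: Loose tall turned wooden spool, 42 mm across, 70 mm high, standing nearer the robot, right of the middle; a bystander. Origin at the centre of its underside.

How it is judged:
On the way:
1. the tray lies wholly on the mat, square to it and let go, with the lid still shut (x of tray_center in the frame of mat_center between -0.018 and 0.018 m and y of tray_center in the frame of mat_center between -0.018 and 0.018 m and angle between the x axis of tray_center and the x axis of mat_center, either way round below 0.22 rad and height (world z) of tray_center below 0.017 m and contact force between the fingers and tray below 0.05 N and value of joint screw_chest_lid below 0.1 rad and angle between tray_center's own z axis and vertical below 0.05 rad), for 0.2 s.
At the end, for the whole second after the job is handed in: The lid stands still at 50 degrees (within 6) with the fingers bearing on it and the tray not; the tray is untouched and lies on the mat, its centre within 18 mm of the mat's centre along each mat axis, sides parallel within 0.22 rad (x of tray_center in the frame of mat_center between -0.018 and 0.018 m and y of tray_center in the frame of mat_center between -0.018 and 0.018 m and angle between the x axis of tray_center and the x axis of mat_center, either way round below 0.22 rad and height (world z) of tray_center below 0.017 m and contact force between each of the fingers, screw_chest_lid and tray below 0.05 N and value of joint screw_chest_lid between 0.768 and 0.978 rad and velocity of joint screw_chest_lid between -0.1 and 0.1 rad/s and contact force between the fingers and screw_chest_lid above 0.3 N); the arm keeps its last pose, push and grip.
It fails at once if the tray is lifted (10 mm) or tipped (height (world z) of tray_center above 0.022 m or angle between tray_center's own z axis and vertical above 0.2 rad).
It fails at once if another tool is moved more than 30 mm (distance of any of dividers, spool_3, screwdriver_small, block_plane, spool_1 from where it was at the start of the episode above 0.03 m).
It also fails if it takes over 51 s, if anything falls off the work surface, if the arm or the gripper's body presses on something with over 40 N, if the wrist force passes 120 N, or if a joint passes its speed limit or range.

ROBOT

A 6-joint arm with a two-finger parallel gripper is mounted at the origin on a cart in front of the work surface, level with it; the furniture and walls round the work are solid. World frame = base frame: x ahead of the robot, y to its left, z up, the work surface at z = 0. Lengths are in m, angles in rad, forces in N, time in s.
With the tool pointing down it reaches from about 0.2 to 0.875 m from the base axis. Payload 3.4 kg.
Tool frame: the origin (TCP) lies between the finger pads; the fingertips stand 25 mm ahead of it and the grasp point (between the pads) lies 6 mm ahead of it (r.nose_length is the z of the fingertips in the tool frame, in m); z points along the fingers, x is the direction in which the jaws open and shut, and the axes are right-handed (so a half turn about z gives the same grasp; the last joint's range is limited). The gripper opens to 94 mm and grips with 3 to 60 N. Pads are 16 mm wide; open, the fingers measure 119 mm over their backs; the gripper's body (75 mm by 177 mm) begins 78 mm behind the grasp point.
Start: joints at [-1.432, 0.276, 1.505, -0, 1.361, -0.121], TCP at [0.148, -0.556, 0.23] pointing down, gripper open.
Joint ranges: [-2.89, 2.89], [-0.75, 2.08], [0.22, 2.7], [-1.18, 4.32], [0.11, 2.71], [-2.7, 2.7]. Speed limits (rad/s): [2.57, 2.57, 3.14, 3.14, 3.14, 3.14].

INTERFACE

Orientations are given as a unit quaternion [w, x, y, z].
In Python, from plant import r, gripper_to, inverse_kinematics, vision, models, telemetry gives the robot as it stands. Calls block until the motion is done:
- r.move_to(position, orientation): joint-space move of the TCP to a pose.
- r.move_l(position, rot=None, vel=0.15, guard=None): straight line of the TCP; rot=None keeps the orientation; vel is the mean speed in m/s. With guard (N) it stops when the force on the tool has changed by that much, and returns True; else False.
- r.movej(angles): joint-space move.
- gripper_to(opening, f_grip=None): finger opening in m; f_grip is the grip in N (None keeps the last); returns when the fingers have stopped.
- r.hold(seconds).
- inverse_kinematics(position, orientation): joint angles nearest the present ones, or None.
- vision.snapshot(name): name is "scene" or "top"; returns the picture (420x560x3 uint8, red, green, blue); there is no depth.
- vision.get_calibration(name): a dict with "fx", "fy", "cx", "cy" (pixels), "position" and "orientation" of the camera in the world. Camera axes: x right, y down, z forward; pixel columns grow to the right and rows downward; lengths in m; the calibration is good to about 2 mm. A picture is of the moment at which its call begins. get_calibration takes no time and is no camera call.
A pose or a line that the arm cannot do raises r.PlanningError and nothing moves.
- r.sign_off(): hands the job in, once; it reports no verdict.
Trained networks look in the newest picture that a camera, given by its name, has taken for a name from the list of things; names that differ only in an ending like _2 or _b are one class to them, and where a whole thing is asked for, a point or a joint stands for the part that bears it (a point fixed in the world has none). Each returns a list of dicts, best first, with "score" (0 to 1); they miss things now and then, are a little off and sometimes report something else, mostly with a low value. They report only what shows in the picture. A call takes as long as a camera call.
- models.boxes_of(thing, camera): "at" ([x, y, z] in m, in world coordinates, good to about 4 mm: the middle of the surface that is visible of it).
- models.regions_of(thing, camera): "pixels" (420x560 bool, what is visible of it).
- models.mark_of(thing, camera): "at" ([x, y, z] in m, in world coordinates, good to about 4 mm: a listed point, or the origin of a listed thing).
Readings, each from a call of its own:
- telemetry.current_t(): time.
- telemetry.current_joints(): joint angles.
- telemetry.current_dq(): joint speeds.
- telemetry.current_joint_efforts(): joint torques, N m.
- telemetry.current_ee_pos(): TCP position.
- telemetry.current_tool_rot(): TCP orientation.
- telemetry.current_wrist_force(): force on the tool from outside, world axes, zero at the start.
- telemetry.current_torque(): the same for the moment, N m.
- telemetry.current_opening(): finger opening in m.
Only numpy, scipy, OpenCV 4.12 (cv2) and the standard library are available. Lean on these libraries where they do the work, as an engineer would, in place of code of your own. Each camera call takes 0.05 s, during which the arm holds its last target.

## Working session

There is one attempt and no reset: what is moved stays moved. The work goes in short steps, each a Python script; the robot and the scene stay as the last script left them, time stands still between calls to the robot, and variables do not carry over. Pictures are saved under pics/ and viewed, and the job is handed in when it is done.

```bash
ls; mkdir -p pics; python3 - <<'E'
from plant import r, gripper_to, inverse_kinematics, vision, models, telemetry
import cv2
print(telemetry.current_t())
for c in ("scene","top"):
    im=vision.snapshot(c); cv2.imwrite(f"pics/a_{c}.png",im[:,:,::-1])
    print(c,vision.get_calibration(c))
    for n in ("tray_center","mat_center","chest_hinge","pull_bar","dividers","spool_3","screwdriver_small","block_plane","spool_1"):
        try: print(c,n,[(x['at'],round(x['score'],2)) for x in models.mark_of(n,c)[:2]])
        except Exception as e: print(n,e)
print(telemetry.current_t(), telemetry.current_tool_rot(), r.nose_length)
E
```

```text
pics
0.0
scene {'fx': 495.63166053560377, 'fy': 495.63166053560377, 'cx': 282.65825198005257, 'cy': 206.60617458128053, 'position': array([-0.04537809,  0.83265422,  0.76811476]), 'orientation': array([ 0.14010218, -0.24167999,  0.83444445, -0.4750417 ])}
scene tray_center [([0.5711, 0.2655, 0.0119], 0.67)]
scene mat_center [([0.6072, -0.0117, 0.002], 0.59)]
scene chest_hinge [([0.5923, -0.2814, 0.0674], 0.73)]
scene pull_bar [([0.4897, -0.3002, 0.0753], 0.61), ([0.5886, -0.2805, 0.0693], 0.33)]
scene dividers [([0.5726, 0.2703, 0.0106], 0.67), ([0.3781, 0.0031, 0.0005], 0.61)]
scene spool_3 [([0.381, -0.2102, -0.0019], 0.94), ([0.3832, 0.165, -0.0051], 0.6)]
scene screwdriver_small [([0.465, -0.5417, -0.0014], 0.64), ([0.5917, -0.2827, 0.0697], 0.55)]
scene block_plane [([0.8014, 0.0629, -0.0028], 0.82)]
scene spool_1 [([0.381, -0.2102, -0.0019], 0.94), ([0.3832, 0.165, -0.0051], 0.6)]
top {'fx': 486.0490289253979, 'fy': 486.0490289253979, 'cx': 275.1156216697723, 'cy': 210.02326681276116, 'position': array([ 0.46265631, -0.13195173,  1.3675484 ]), 'orientation': array([-0.02479555,  0.71759519, -0.69498351,  0.03795049])}
top tray_center [([0.5703, 0.2728, 0.0157], 0.64)]
top mat_center [([0.6131, -0.0171, -0.0006], 0.65)]
top chest_hinge [([0.5875, -0.282, 0.0651], 0.69)]
top pull_bar [([0.4934, -0.2985, 0.0747], 0.47)]
top dividers [([0.378, 0.0118, 0.001], 0.58)]
top spool_3 [([0.3795, 0.1649, -0.0029], 0.79), ([0.3873, -0.21, -0.0009], 0.74)]
top screwdriver_small [([0.462, -0.5348, 0.0016], 0.66)]
top block_plane [([0.7983, 0.066, 0.0024], 0.94)]
top spool_1 [([0.3795, 0.1649, -0.0029], 0.79), ([0.3873, -0.21, -0.0009], 0.74)]
1.0 [ 7.18157422e-06  7.92758949e-01 -6.09535272e-01  3.27749773e-05] 0.025
```

View pics/a_scene.png

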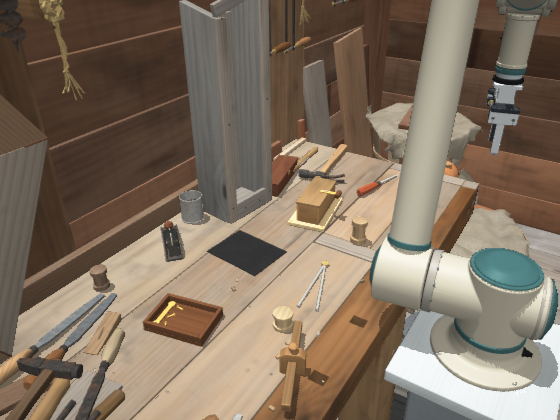

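View pics/a_top.png

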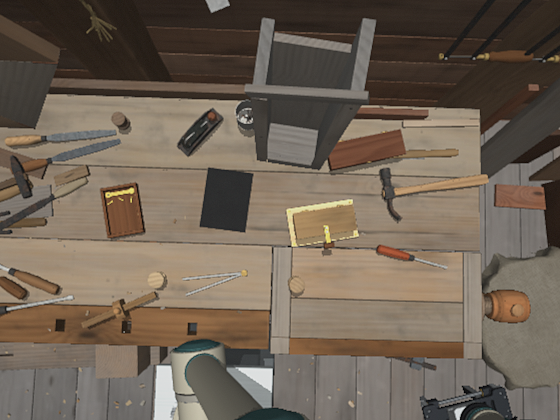

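```bash
cat > h.py <<'E'
import numpy as np, cv2
from scipy.spatial.transform import Rotation as R
from plant import r, gripper_to, inverse_kinematics, vision, models, telemetry
def rot(c):
    q=c['orientation']; return R.from_quat([q[1],q[2],q[3],q[0]]).as_matrix()
def px2w(cam,uv,z):
    c=vision.get_calibration(cam); uv=np.atleast_2d(uv).astype(float)
    d=np.c_[(uv[:,0]-c['cx'])/c['fx'],(uv[:,1]-c['cy'])/c['fy'],np.ones(len(uv))]@rot(c).T
    p=c['position']; s=(z-p[2])/d[:,2]; return p+d*s[:,None]
def w2px(cam,P):
    c=vision.get_calibration(cam); q=(np.atleast_2d(P)-c['position'])@rot(c)
    return np.c_[c['fx']*q[:,0]/q[:,2]+c['cx'],c['fy']*q[:,1]/q[:,2]+c['cy']]
def rect(mask,cam,z):
    """min-area rect in world plane z: centre, (long, short), yaw of long axis"""
    cs,_=cv2.findContours(mask.astype(np.uint8),cv2.RETR_EXTERNAL,cv2.CHAIN_APPROX_NONE)
    k=max(cs,key=cv2.contourArea)[:,0,:]
    w=px2w(cam,k,z)[:,:2]
    (c,s,a)=cv2.minAreaRect((w*1000).astype(np.float32))
    a=np.radians(a)
    if s[0]<s[1]: s=s[::-1]; a+=np.pi/2
    a=(a+np.pi/2)%np.pi-np.pi/2
    return np.array(c)/1000,np.array(s)/1000,a
def quat(jaw):  # tool down, tool x (jaw) along world angle jaw
    m=np.array([[np.cos(jaw),np.sin(jaw),0],[np.sin(jaw),-np.cos(jaw),0],[0,0,-1]]).T
    x=np.array([np.cos(jaw),np.sin(jaw),0]);z=np.array([0,0,-1.]);y=np.cross(z,x)
    q=R.from_matrix(np.c_[x,y,z]).as_quat(); return np.array([q[3],q[0],q[1],q[2]])
E
python3 - <<'E'
from h import *
for cam in ("top","scene"):
    im=vision.snapshot(cam)
    for n,z in (("tray_center",.024),("mat_center",.001),("chest_hinge",.012),("pull_bar",.075)):
        for d in models.regions_of(n,cam)[:2]:
            m=d['pixels']; print(cam,n,round(d['score'],2),m.sum(),rect(m,cam,z))
            cv2.imwrite(f"pics/m_{cam}_{n}.png",m.astype(np.uint8)*255) if 0 else None
# dark threshold for mat
im=vision.snapshot("top"); m=(im.max(2)<55); m2=np.zeros_like(m); m2[160:240,195:260]=m[160:240,195:260]
print("mat thr",rect(m2,"top",.001))
print("rack",px2w("scene",[[230,222],[271,198],[193,160]],0))
print("top: rack", px2w("top",[[258,160],[318,167],[270,155]],0))
E
python3 - <<'E'
import cv2
a=cv2.imread('pics/a_top.png')[80:280,80:420]; cv2.imwrite('pics/z_top.png',cv2.resize(a,(800,471),interpolation=cv2.INTER_CUBIC))
a=cv2.imread('pics/a_scene.png')[130:350,130:430]; cv2.imwrite('pics/z_scene.png',cv2.resize(a,(800,586),interpolation=cv2.INTER_CUBIC))
E
```

```text
top tray_center 0.69 1910 (array([0.56835803, 0.26556247]), array([0.14197212, 0.10420864]), np.float64(0.21821450951783294))
top mat_center 0.78 2676 (array([ 0.60914148, -0.01834816]), array([0.16924345, 0.13213979]), np.float64(-0.1090521855810005))
top chest_hinge 0.65 2826 (array([ 0.54272742, -0.28988458]), array([0.19604836, 0.13184415]), np.float64(-1.3847097599041023))
top pull_bar 0.72 148 (array([ 0.50939957, -0.3012691 ]), array([0.06122584, 0.02932209]), np.float64(0.022220912631727652))
scene tray_center 0.88 2728 (array([0.56251581, 0.2796178 ]), array([0.15219664, 0.12133977]), np.float64(0.21222705759706217))
scene mat_center 0.83 1886 (array([ 0.61128827, -0.01375898]), array([0.17096272, 0.13215462]), np.float64(-0.11032557605622184))
scene chest_hinge 0.62 1833 (array([ 0.56710406, -0.32705865]), array([0.3103974 , 0.12717818]), np.float64(-1.3690713617327779))
scene pull_bar 0.53 74 (array([ 0.508328  , -0.28959155]), array([0.05812995, 0.03704606]), np.float64(0.40943255506553267))
scene pull_bar 0.34 262 (array([0.34223016, 0.08029687]), array([0.16426321, 0.04125898]), np.float64(-1.387606546800809))
mat thr (array([ 0.61022375, -0.01601007]), array([0.16812575, 0.12683587]), np.float64(-0.1002790671600069))
rack [[ 7.35650901e-01 -1.06048637e-01  1.11022302e-16]
 [ 7.12795056e-01 -2.85947221e-01  0.00000000e+00]
 [ 1.10661449e+00 -3.68065214e-01  0.00000000e+00]]
top: rack [[ 0.72618847 -0.10231817  0.        ]
 [ 0.71195412 -0.27397935  0.        ]
 [ 0.7418315  -0.13602427  0.        ]]
```

View pics/z_top.png

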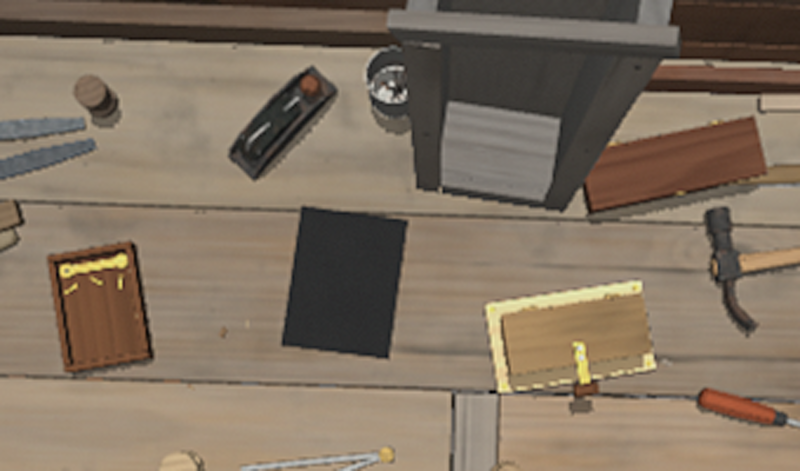

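View pics/z_scene.png

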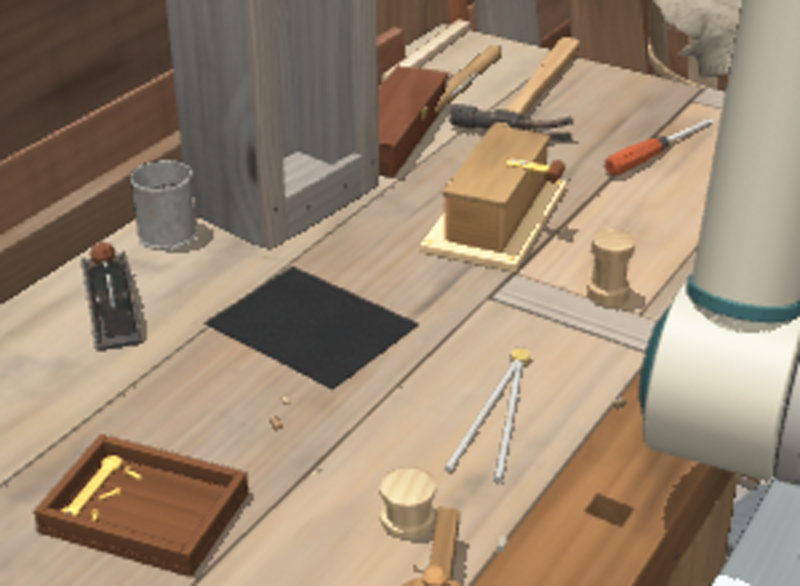

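```bash
cat >> h.py <<'E'
TR=np.array([.570,.2675]); TY=.215; MC=np.array([.610,-.0155]); MY=-.105
def R2(a): return np.array([[np.cos(a),-np.sin(a)],[np.sin(a),np.cos(a)]])
G=np.array([-.003,-.046])
E
python3 - <<'E'
from h import *
best=None
for s in (1,-1):
    g=TR+R2(TY)@G; g2=MC+R2(MY)@G
    a=inverse_kinematics([*g,.2],quat(TY+s*np.pi/2)); b=inverse_kinematics([*g2,.036],quat(MY+s*np.pi/2))
    print(s,g,g2,a,b)
s=min((1,-1),key=lambda s:(lambda a:9 if a is None else abs(a[5]))(inverse_kinematics([*g,.2],quat(TY+s*np.pi/2))))
print("s",s)
q=quat(TY+s*np.pi/2)
r.move_to([*g,.13],q); print(telemetry.current_t())
gripper_to(.036,30)
im=vision.snapshot("scene"); cv2.imwrite("pics/b_scene.png",im[:,:,::-1])
print(w2px("scene",[[*g,.024]]),w2px("top",[[*g,.024]]))
im=vision.snapshot("top"); cv2.imwrite("pics/b_top.png",im[:,:,::-1])
print(telemetry.current_t(),telemetry.current_ee_pos())
E
```

```text
1 [0.57688305 0.22191904] [ 0.60219539 -0.06093224] [ 2.54718025e-01  3.57810505e-01  1.45937433e+00 -4.44089210e-16
  1.32440782e+00 -1.53107830e+00] [-2.15752561e-01  4.83626665e-01  1.70429773e+00 -4.44089210e-16
  9.53668262e-01 -1.68154889e+00]
-1 [0.57688305 0.22191904] [ 0.60219539 -0.06093224] [ 2.54718025e-01  3.57810505e-01  1.45937433e+00 -4.44089210e-16
  1.32440782e+00  1.61051435e+00] [-2.15752561e-01  4.83626665e-01  1.70429773e+00 -4.44089210e-16
  9.53668262e-01  1.46004377e+00]
s 1
4.6833
[[195.88060615 299.6464181 ]] [[138.60327232 207.62234828]]
5.7833 [0.57688757 0.22191482 0.1300004 ]
```

View pics/b_scene.png

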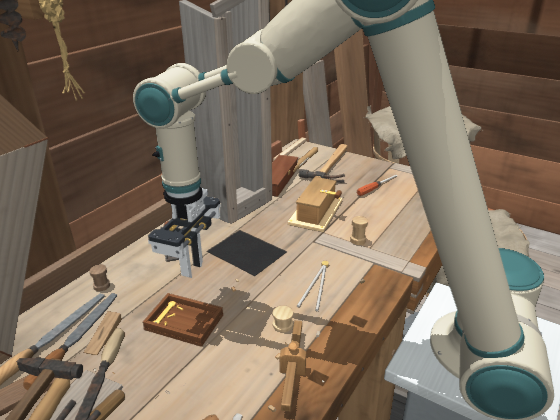

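The gripper hovers above the tray. The planned grip point projects to (196,300), on the tray's -y wall, which runs from about (173,295) to (222,308).

```bash
python3 - <<'E'
from h import *
g=TR+R2(TY)@G; q=quat(TY+np.pi/2)
print(r.move_l([*g,.05],vel=.15), r.move_l([*g,.0365],vel=.05,guard=5), telemetry.current_wrist_force())
gripper_to(0.0,25); print("open",telemetry.current_opening(),telemetry.current_wrist_force(),telemetry.current_t())
im=vision.snapshot("scene"); cv2.imwrite("pics/c_scene.png",im[:,:,::-1])
E
```

```text
False False [ 0.70094421  1.08832168 -0.32575895]
open 0.007573396233803934 [-0.10593358  3.13487503  1.39621234] 7.4333
```

View pics/c_scene.png

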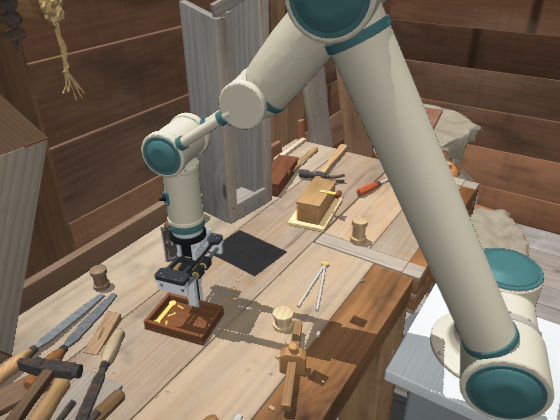

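The wall is gripped: the opening reads 7.6 mm against its 8 mm. Next I slide the tray.

```bash
python3 - <<'E'
from h import *
g=TR+R2(TY)@G; g2=MC+R2(MY)@G
z=telemetry.current_ee_pos()[2]
for f in (.1,1.0):
    p=g+(g2-g)*f
    print(r.move_l([*p,z],rot=quat(TY+(MY-TY)*f+np.pi/2),vel=.08),telemetry.current_wrist_force(),telemetry.current_opening())
print(telemetry.current_ee_pos(),telemetry.current_t())
for cam in("scene","top"):
    im=vision.snapshot(cam); cv2.imwrite(f"pics/d_{cam}.png",im[:,:,::-1])
    print([(x['at'],x['score']) for x in models.mark_of("tray_center",cam)[:1]])
E
```

```text
False [-0.07446262 -3.53710915  1.16071593] 0.0075948718360391194
False [-0.20677929  2.25946271  0.87038716] 0.00782895029950872
[ 0.60213698 -0.06083685  0.03668999] 11.3333
[([0.6115, -0.0175, 0.0136], 0.96)]
[([0.6078, -0.0165, 0.011], 0.71)]
```

View pics/d_scene.png

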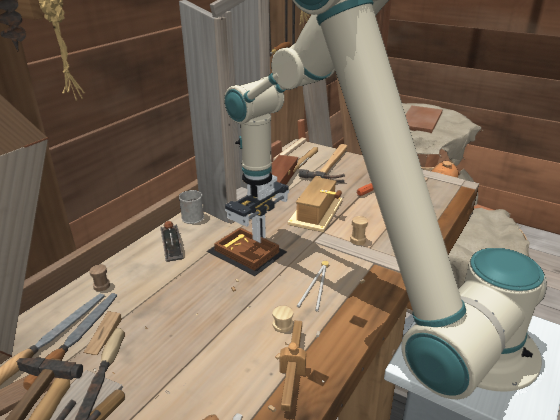

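View pics/d_top.png

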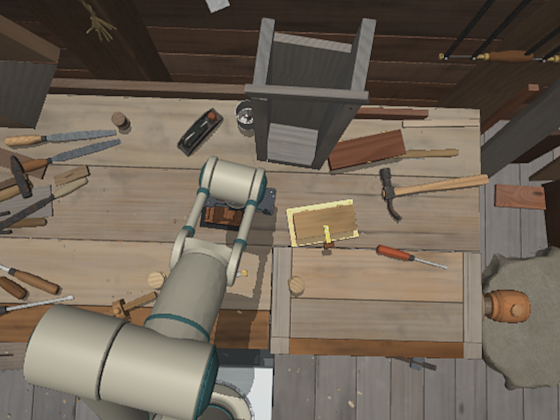

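The tray appears wholly on the mat: it sits at about (247,250) in the scene view with mat showing all round. Now I release it, retreat, and check.

```bash
python3 - <<'E'
from h import *
gripper_to(.034)
p=telemetry.current_ee_pos()
r.move_l([p[0],p[1],.12],vel=.15)
CY=.183
q=quat(CY+np.pi/2)
r.move_to([.47,-.18,.24],q)   # clear of pull and tray view
r.hold(.2)
for cam in("top","scene"):
    im=vision.snapshot(cam); cv2.imwrite(f"pics/e_{cam}.png",im[:,:,::-1])
    for n in ("tray_center","mat_center","pull_bar","chest_hinge"):
        print(cam,n,[(x['at'],round(x['score'],2)) for x in models.mark_of(n,cam)[:1]])
    d=models.regions_of("tray_center",cam)
    if d: print(rect(d[0]['pixels'],cam,.024))
print(telemetry.current_t(),telemetry.current_joints())
E
python3 - <<'E'
import cv2
a=cv2.imread('pics/e_top.png')[140:300,180:380]; cv2.imwrite('pics/ez_top.png',cv2.resize(a,(750,600),interpolation=cv2.INTER_CUBIC))
a=cv2.imread('pics/e_scene.png')[150:290,190:390]; cv2.imwrite('pics/ez_scene.png',cv2.resize(a,(800,560),interpolation=cv2.INTER_CUBIC))
E
```

```text
top tray_center [([0.6087, -0.0134, 0.0131], 0.81)]
top mat_center [([0.4628, -0.5404, 0.0017], 0.31)]
top pull_bar [([0.4634, -0.5349, 0.002], 0.24)]
top chest_hinge [([0.5895, -0.2823, 0.0638], 0.89)]
(array([ 0.60836505, -0.01893608]), array([0.13987973, 0.10064767]), np.float64(-0.1017019941304369))
scene tray_center [([0.6106, -0.0169, 0.0127], 0.68)]
scene mat_center [([0.5906, -0.2802, 0.0701], 0.71)]
scene pull_bar [([0.4867, -0.2985, 0.0727], 0.62)]
scene chest_hinge [([0.5912, -0.2814, 0.0691], 0.84)]
(array([ 0.60288684, -0.00338044]), array([0.16163103, 0.12143661]), np.float64(-0.12791309189510525))
14.5167 [-5.04118529e-01  1.61805666e-01  1.63414925e+00  1.69793156e-05
  1.34550681e+00 -2.25784706e+00]
```

View pics/ez_scene.png

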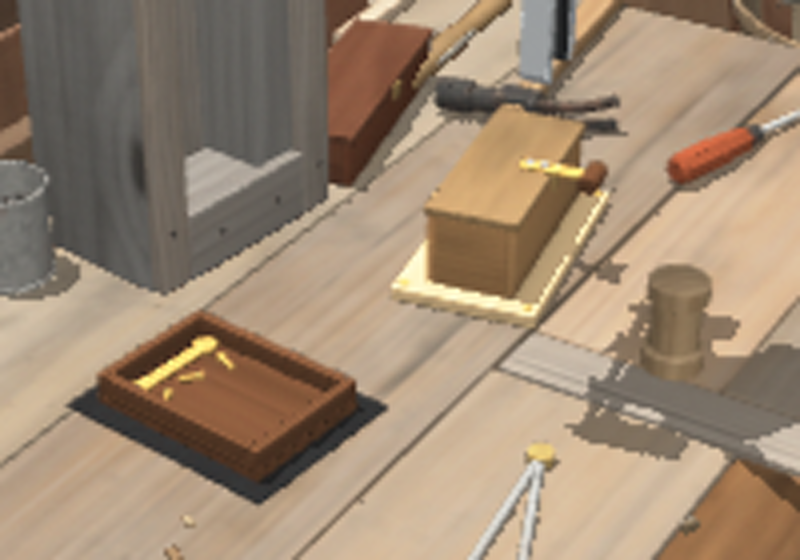

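View pics/ez_top.png

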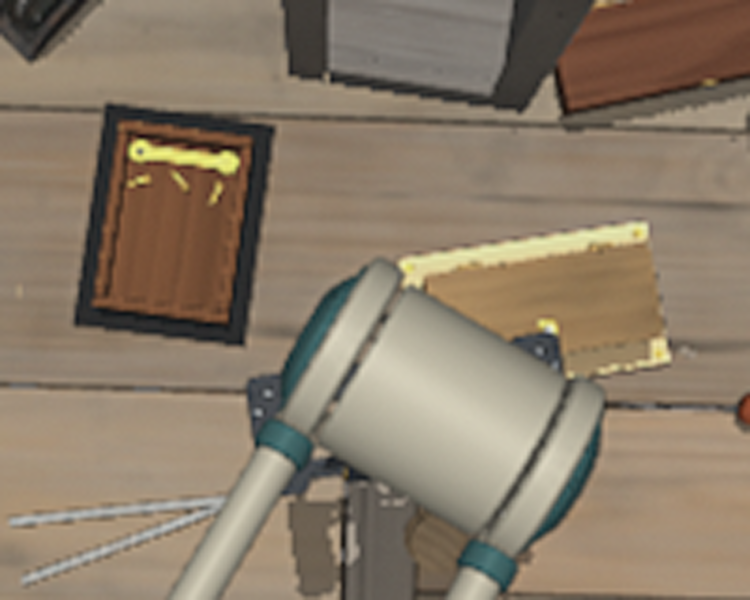

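```bash
python3 - <<'E'
from h import *
print(px2w("scene",[[338.7,194.2]],.075), px2w("top",[[329,246]],.075))
A=[]
for cam,u in (("scene",(338.7,194.2)),("top",(329,246))):
    a=px2w(cam,[u],.0)[0]; b=px2w(cam,[u],.1)[0]; A.append((a,b-a))
(a,d),(b,e)=A
s=np.linalg.lstsq(np.c_[d,-e],b-a,rcond=None)[0]; print("tri",a+d*s[0],b+e*s[1])
CY=.183; q=quat(CY+np.pi/2)
P=np.array([.4915,-.2995])
gripper_to(.056,12)
r.move_to([*P,.16],q)
im=vision.snapshot("scene"); cv2.imwrite("pics/f.png",cv2.resize(im[120:240,260:420,::-1],(800,600),interpolation=cv2.INTER_CUBIC))
print(telemetry.current_t(),telemetry.current_opening())
E
```

```text
[[ 0.48653618 -0.2978749   0.075     ]] [[ 0.48681051 -0.30043227  0.075     ]]
tri [ 0.48763721 -0.30021502  0.0735653 ] [ 0.48683663 -0.30061444  0.0736024 ]
15.75 0.055881165915311705
```

View pics/f.png

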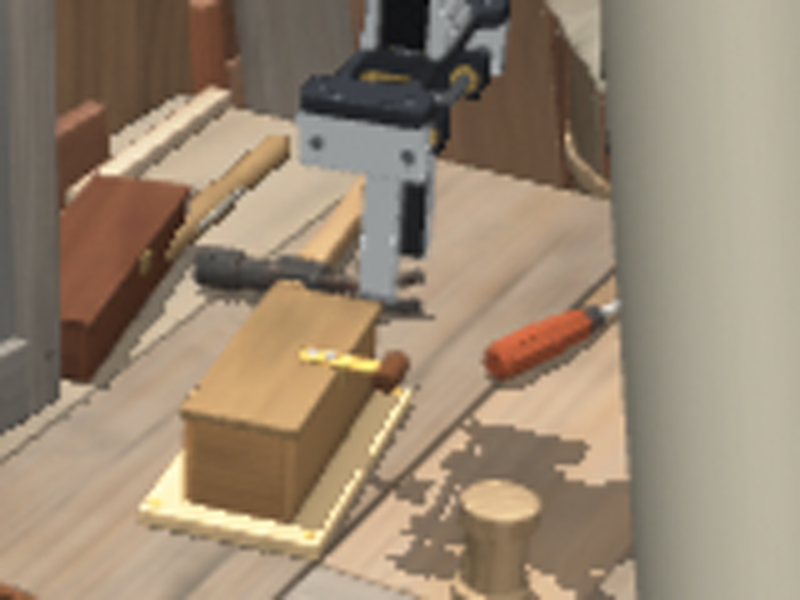

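The gripper is above the pull (dark knob at about (393,370) in the crop). Averaging the estimates gives P=(0.489, -0.2995), so I descend there and pinch.

```bash
python3 - <<'E'
from h import *
P=np.array([.489,-.2995])
print(r.move_l([*P,.11],vel=.12), r.move_l([*P,.0845],vel=.04,guard=4))
print(telemetry.current_ee_pos(),telemetry.current_wrist_force())
gripper_to(0.0,12)
print(telemetry.current_opening(),telemetry.current_wrist_force(),telemetry.current_t())
im=vision.snapshot("scene"); cv2.imwrite("pics/g.png",cv2.resize(im[120:240,260:420,::-1],(800,600),interpolation=cv2.INTER_CUBIC))
E
```

```text
False False
[ 0.48907433 -0.2995818   0.08445071] [-0.72952153 -0.52197962 -0.86568394]
0.028016445310820995 [0.01036128 5.379387   3.47088272] 17.65
```

View pics/g.png

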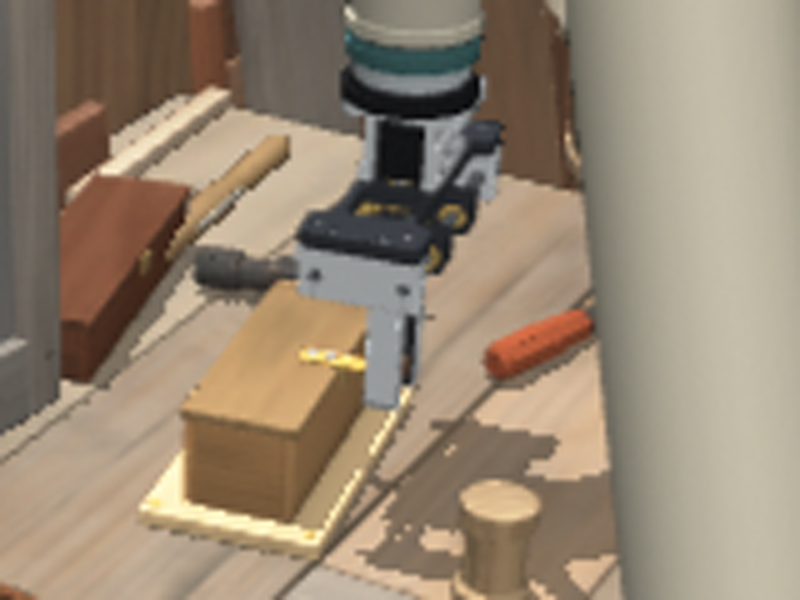

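```bash
python3 - <<'E'
from h import *
CY=.183; ex=np.array([np.cos(CY),np.sin(CY),0]); ey=np.array([-np.sin(CY),np.cos(CY),0]); ez=np.array([0,0,1.])
def off(t): return ex*(-.1*np.cos(t)+.007*np.sin(t))+ez*(.1*np.sin(t)+.007*np.cos(t))
p0=telemetry.current_ee_pos(); np.save("p0.npy",p0)
for d in np.arange(5,51,5):
    t=np.radians(d)
    r.move_l(p0+off(t)-off(0)+ey*.001,vel=.06)
    print(d,telemetry.current_wrist_force().round(2),round(telemetry.current_opening(),4))
    if np.linalg.norm(telemetry.current_wrist_force())>30: break
r.hold(.3)
print(telemetry.current_ee_pos(),telemetry.current_wrist_force(),telemetry.current_t())
for cam in("scene","top"):
    im=vision.snapshot(cam); cv2.imwrite(f"pics/i_{cam}.png",im[:,:,::-1])
    for n in ("pull_bar","chest_hinge","tray_center"):
        print(cam,n,[(x['at'],round(x['score'],2)) for x in models.mark_of(n,cam)[:2]])
E
python3 - <<'E'
import cv2
a=cv2.imread('pics/i_scene.png')[120:270,210:410]; cv2.imwrite('pics/iz.png',cv2.resize(a,(800,600),interpolation=cv2.INTER_CUBIC))
E
```

```text
5 [-0.14 -0.91 -0.91] 0.0279
10 [ 0.3  -2.38 -0.52] 0.0279
15 [-0.13 -3.94 -0.34] 0.0281
20 [ 1.21 -4.65 -0.61] 0.0278
25 [ 1.2  -5.86 -0.3 ] 0.0278
30 [ 0.91 -5.36 -0.05] 0.0279
35 [ 0.43 -6.15 -1.14] 0.0282
40 [ 0.5  -6.61  0.3 ] 0.0278
45 [ 0.16 -5.62 -0.59] 0.028
50 [ 0.67 -6.64 -0.22] 0.0281
[ 0.52872281 -0.29027738  0.15835158] [ 0.44969688 -5.03393822 -0.42294425] 20.925
scene pull_bar [([0.5233, -0.2894, 0.1448], 0.46)]
scene chest_hinge [([0.5911, -0.2795, 0.0691], 0.82), ([0.3798, 0.0036, 0.0007], 0.33)]
scene tray_center [([0.6141, -0.0179, 0.011], 0.56)]
top pull_bar [([0.6077, -0.0118, 0.0133], 0.55)]
top chest_hinge [([0.3818, 0.0112, 0.0024], 0.34)]
top tray_center [([0.6106, -0.0147, 0.0132], 0.83)]
```

View pics/iz.png

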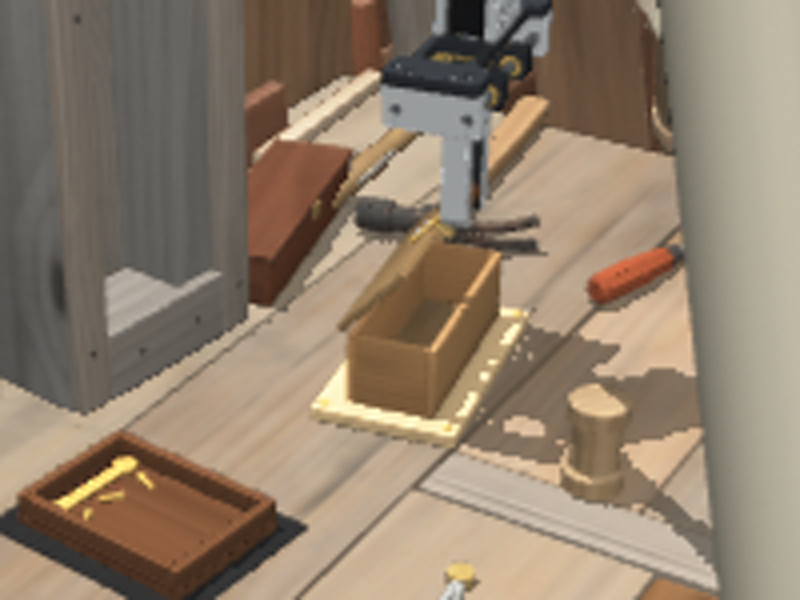

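The lid is open and held. The pull mark suggests about 45 degrees and the arm geometry says 50, so I check by projecting the lid's outline into the picture at several angles.

```bash
python3 - <<'E'
from h import *
CY=.183; H=np.array([.5905,-.2813,.068]); ex=np.array([np.cos(CY),np.sin(CY),0]); ey=np.array([-np.sin(CY),np.cos(CY),0]); ez=np.array([0,0,1.])
x0,y0,x1,y1=270,150,350,210; S=10
outs=[]
for img,angs in (("pics/i_scene.png",(45,50,55)),("pics/a_scene.png",(0,))):
    im=cv2.imread(img)[y0:y1,x0:x1]; im=cv2.resize(im,None,fx=S,fy=S,interpolation=cv2.INTER_CUBIC)
    for a,col in zip(angs,((255,0,0),(0,255,0),(0,0,255))):
        t=np.radians(a)
        L=lambda x,z: ex*(-x*np.cos(t)+z*np.sin(t))+ez*(x*np.sin(t)+z*np.cos(t))
        P=[H+ey*.0825+L(0,.007),H+ey*.0825+L(.071,.007),H-ey*.0825+L(.071,.007)]
        u=((w2px("scene",P)-[x0,y0]+.5)*S).astype(int)
        cv2.polylines(im,[u.reshape(-1,1,2)],False,col,1)
    cv2.imwrite("pics/ov_%d.png"%len(angs),im)
# repeated mark estimates
for k in range(4):
    vision.snapshot("scene")
    print([ (x['at'],round(x['score'],2)) for x in models.mark_of("pull_bar","scene")[:1]],[ (x['at'],round(x['score'],2)) for x in models.mark_of("chest_hinge","scene")[:1]])
E
```

```text
[([0.5229, -0.2904, 0.146], 0.58)] [([0.5871, -0.2806, 0.0677], 0.73)]
[([0.5245, -0.2924, 0.1491], 0.5)] [([0.5898, -0.282, 0.07], 0.89)]
[([0.5231, -0.2916, 0.1457], 0.49)] [([0.5898, -0.2823, 0.0684], 0.92)]
[([0.5254, -0.2911, 0.1459], 0.56)] [([0.5888, -0.2821, 0.07], 0.93)]
```

View pics/ov_3.png

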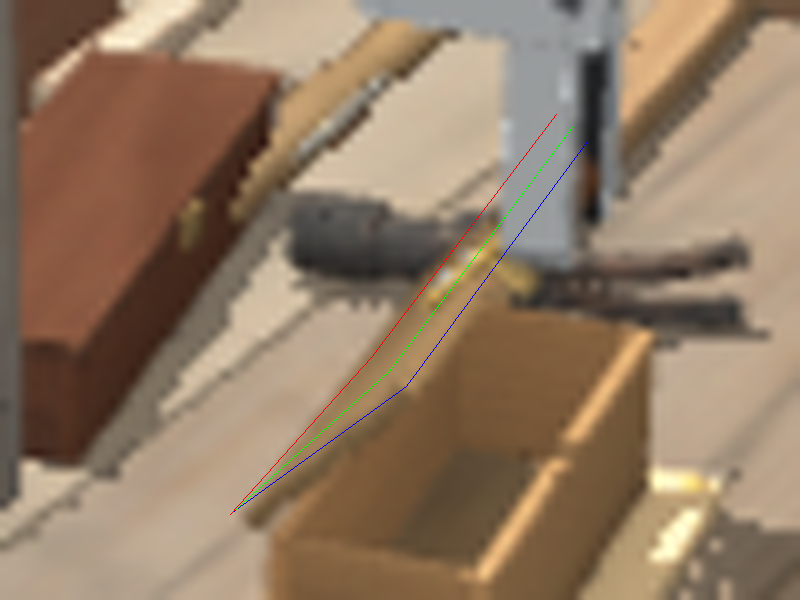

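View pics/ov_1.png

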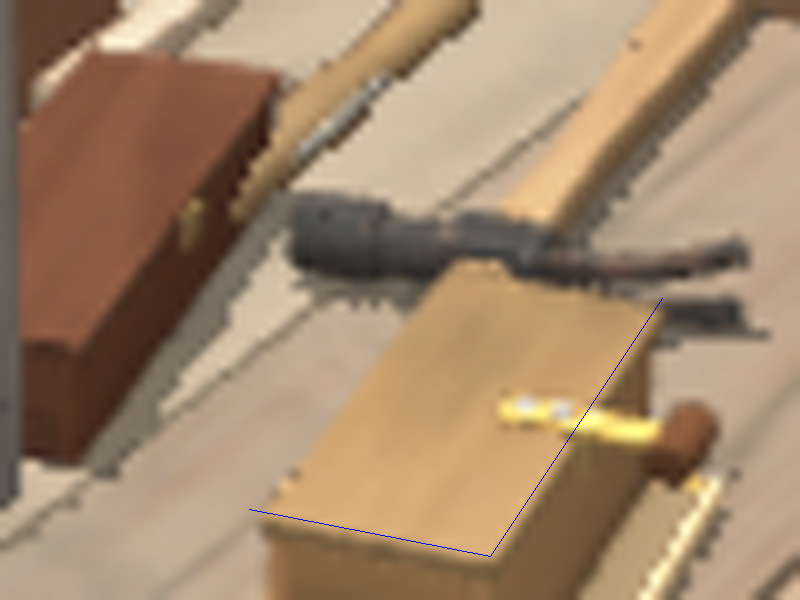

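```bash
python3 - <<'E'
from h import *
im=vision.snapshot("scene")[165:210,285:345,::-1]
im=cv2.resize(im,None,fx=13,fy=13,interpolation=cv2.INTER_NEAREST); cv2.imwrite("pics/k0.png",im)
CY=.183; H=np.array([.5905,-.2813,.068]); ex=np.array([np.cos(CY),np.sin(CY),0]); ey=np.array([-np.sin(CY),np.cos(CY),0]); ez=np.array([0,0,1.])
for a,col in ((40,(255,0,255)),(45,(255,0,0)),(50,(0,255,0)),(55,(0,0,255))):
    t=np.radians(a)
    L=lambda x,z: ex*(-x*np.cos(t)+z*np.sin(t))+ez*(x*np.sin(t)+z*np.cos(t))
    P=[H+ey*.0825+L(x,z) for x,z in ((0,0),(.073,0),(.073,.007),(0,.007),(0,0))]+[]
    u=((w2px("scene",P)+[.6,.9]-[285,165]+.5)*13).astype(int)   # pixel shift seen with lid shut
    cv2.polylines(im,[u.reshape(-1,1,2)],False,col,1)
cv2.imwrite("pics/k1.png",im)
E
```

```text
(no output)
```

View pics/k0.png

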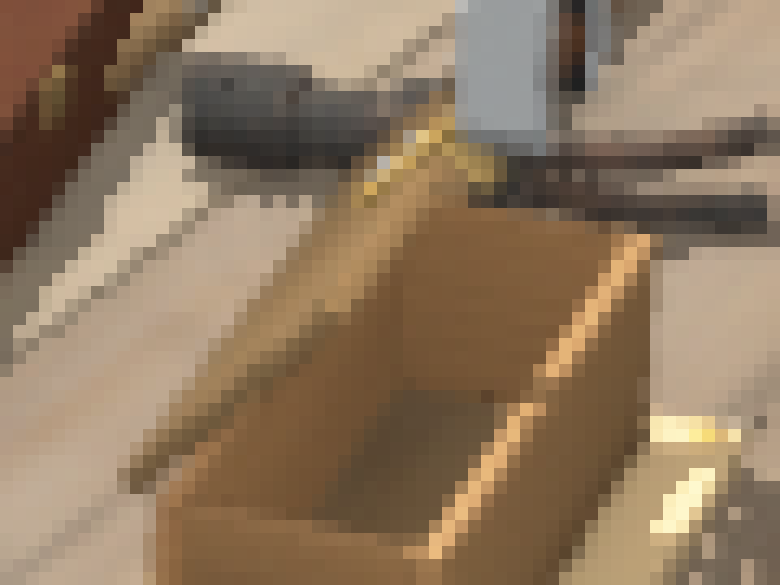

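View pics/k1.png

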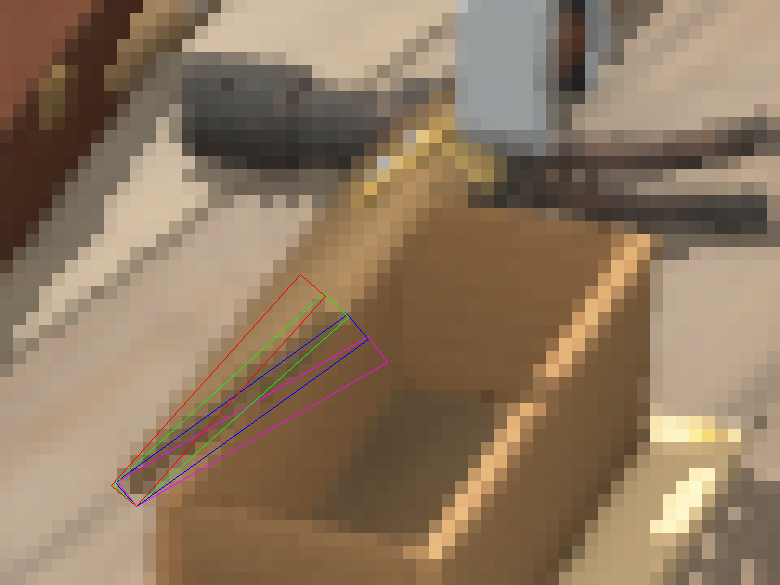

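The lid's end-strip tip, at about (325,300)–(350,320) in the zoom, matches the 50° outline. The lid and tray are both good, so I hand in.

```bash
python3 - <<'E'
from h import *
r.hold(.2)
print(telemetry.current_dq().round(4),telemetry.current_opening(),telemetry.current_wrist_force(),telemetry.current_t())
print(r.sign_off())
E
```

```text
[-0.0011  0.0014  0.0006 -0.0016 -0.0005 -0.0022] 0.027688796581872954 [ 0.26956575 -6.42565656  0.95035114] 22.175
the job is handed in; nothing more can be done
None
```

I slid the parts tray onto the mat by pinching its near wall and let go of it with the lid still shut. I then pinched the lid's pull by its ends, raised the lid along its arc to 50°, and handed in at 22.2 s still holding it.

**Tray:** the pictures put its centre about 3 mm from the mat's centre and square to it within about 0.01 rad.

**Lid:** its projected outline in the scene picture matches 50°, and so does the distance the arm moved along the arc. The network's pull and hinge marks disagreed, giving about 45°; I put this down to their 4 mm error and did not correct for it.

**Hold:** the arm was still and the grip opening read 28 mm, the length of the bar. There was a steady side force of about 5–6 N along the bar that I left as it was.

**Other tools:** none looked moved in the later pictures, but I did not measure them again.

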